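Lay the bottle in its rest and hold the incubator lid open

TASK

I am about to load the bench-top incubator by hand. Without dropping it, lay the upright capped bottle on its side in the V-shaped rest, about centred lengthwise so that it lies steadily along the groove (cap at either end), and let go of it; then lift the incubator's lid by its front bar and keep holding it open at 50 degrees from shut, because it falls shut by itself. Your program finishes while the fingers are still holding the lid there, with the bottle still in the rest and the beaker, the jar and the tip box left where they stand.

Things in the scene. Friction and masses are not known exactly. Their poses are not given: they have to be found in the camera images.
- bottle: Loose straight-sided cylindrical bottle of white plastic with a grey screw cap, 35 mm in diameter all the way up (cap too), 150 mm tall, the cap being its top 29 mm; about 150 g, evenly distributed. It starts standing upright on the bench. Origin: centre of its base; z axis: along the bottle towards the cap.
- bottle_mid (a point): Centre of the bottle, on its axis 75 mm from the base; axes as the bottle's.
- rest: Fixed white plastic V-block for a bottle to lie in along its groove. 40 mm long along its x axis (groove direction); base 84 mm wide along y; cheeks 54 mm wide, tops 48 mm above the bench. 90 degree V, its bottom 27 mm above the bench; both ends open: a centred bottle overhangs by 55 mm at each end. Origin: centre of the underside; z up.
- rest_seat (a point): The point above the middle of the groove, 52 mm above the bench, where the centre of a seated bottle comes to lie; axes as the rest's (x along the groove).
- incubator: Fixed white box-shaped bench-top incubator, 170 mm deep (x), 260 mm wide (y), 110 mm high, with grey front panel facing the robot (its -x side). Origin: centre of its underside on the bench; x points from the front to the back (hinge) side, z up.
- lid_hinge (a point): Middle of the lid's hinge line, on the upper rear edge of the incubator (85 mm behind its centre, 110 mm above the bench); fixed, axes as the incubator's; the hinge line runs along y.
- lid_bar (a point): Middle of the lid's steel bar handle: round, 12 mm thick, 100 mm long, parallel to the hinge, 45 mm in front of the lid's front edge (open gap between), an arm at each end. 215 mm from the hinge line and, lid shut, 5 mm higher than it, 116 mm above the bench. It can turn between finger pads. Axes move with the lid: x to the hinge, y along the bar, z out of the outer face.
- lid (a joint): Opening angle of the flat white lid (170 x 260 x 10 mm, about 0.35 kg with its bar) in rad: 0 shut, growing as the front edge rises, limit 1.75; 50 degrees is 0.873. The hinge has almost no friction and the lid falls shut when let go at that angle; lifting it by the bar takes about 2 N.
- beaker: Bystander: loose glass beaker without handle, 68 mm across the rim, 75 mm tall. Origin: centre of its base. Leave it where it is.
- jar: Bystander: loose amber glass jar, 70 mm across, 100 mm tall, with white cap. Origin: centre of its base. Leave it where it is.
- tipbox: Bystander: loose box of pipette tips, grey with a clear cover, 85 x 120 x 65 mm. Origin: centre of its underside. Leave it where it is.
Not all that is in view belongs to the job. What is shaped like the bottle but purple is not meant. What is shaped like the rest but orange is not meant.

How it is judged:
On the way, in this order (a step that is already met when the one before it is completed fails the run):
1. the bottle lies on its side in the rest, centred, let go and at rest (distance between bottle_mid and rest_seat below 0.022 m and angle between the z axis of bottle and the x axis of rest, either way round below 0.15 rad and contact force between bottle and rest above 0.3 N and contact force between bottle and the fingers below 0.05 N and linear speed of bottle below 0.03 m/s), for 0.3 s.
2. the fingers hold the lid open at 50 degrees (value of joint lid between 0.733 and 1.012 rad and velocity of joint lid between -0.1 and 0.1 rad/s and contact force between lid and the fingers above 0.4 N), for 0.3 s.
At the end, for the whole second after the job is handed in: Lid still at 50 degrees, within 8, carried by the fingers alone; bottle at rest in the V-block, along the groove within 8 degrees, centred within 22 mm, untouched by the fingers; beaker, jar and tip box within 30 mm of their starts (all of step 1 and all of step 2 and contact force between lid and bottle below 0.05 N and contact force between lid and beaker below 0.05 N and contact force between lid and tipbox below 0.05 N and contact force between lid and jar below 0.05 N and distance of each of beaker, jar, tipbox from where it was at the start of the episode below 0.03 m); the arm keeps its last pose, push and grip.
It fails at once if a bystander is pushed more than 30 mm or tipped over (distance of any of beaker, jar, tipbox from where it was at the start of the episode above 0.03 m or angle between any of beaker, jar, tipbox's own z axis and vertical above 0.5 rad).
It fails at once if the bottle is dropped or knocked over (moves faster than 0.7 m/s while not in the fingers) (linear speed of bottle above 0.7 m/s and contact force between bottle and the fingers below 0.01 N).
It also fails if it takes over 64 s, if anything falls off the work surface, if the arm or the gripper's body presses on something with over 40 N, if the wrist force passes 120 N, or if a joint passes its speed limit or range.

ROBOT

A 6-joint arm with a two-finger parallel gripper is mounted at the origin on the work surface. World frame = base frame: x ahead of the robot, y to its left, z up, the work surface at z = 0. Lengths are in m, angles in rad, forces in N, time in s.
With the tool pointing down it reaches from about 0.25 to 0.725 m from the base axis. Payload 4 kg.
Tool frame: the origin (TCP) lies at the very end of the fingers, on their centre line; the grasp point (between the pads) lies 19 mm behind it; z points along the fingers, y is the line along which they close (so a half turn about z gives the same grasp; the last joint's range is limited). The gripper opens to 85 mm and grips with 20 to 120 N. Pads are 22 mm wide; open, the fingers measure 114 mm over their backs; the gripper's body (76 mm by 85 mm) begins 54 mm behind the grasp point. The pads swing forward as they close: fully open they stand 13 mm farther back than shut.
Start: joints at [1.299, 0.241, 0.005, 1.335, 0, 1.571], TCP at [0.134, 0.482, 0.231] pointing down, gripper open.
Joint ranges: [-2.72, 2.72], [-1.05, 1.87], [-1.09, 1.28], [-1.99, 2.15], [-1.42, 1.44], [-3.14, 3.14]. Speed limits (rad/s): [2.79, 2.79, 3.14, 3.14, 3.14, 3.14].

INTERFACE

Orientations are given as a unit quaternion [x, y, z, w].
In Python, from workcell import * gives the robot as it stands. The module is installed in compiled form; this text tells all that it offers.
- The arm moves only by the tool send_rows, never from a script. Its argument "steps" is text: rows parted by semicolons, each of 7 numbers parted by spaces: the opening, from -1 (shut) to 1 (fully open), then the shift along the world's x, y, z in m, then the turn, a rotation vector about the world's x, y, z in rad. A call has exactly 5 rows; each row shifts and turns the commanded pose from where the row before left it; what a row does not reach is not made up. A row lasts 1/12 s, in which the tool goes at most 41.7 mm and 7.16 degrees, less where a joint would pass 70% of its speed; a pose out of reach is approached as far as the arm can. A call is refused whole if a number of a shift passes 0.0417 or a number of a turn 0.125, either way. A call with a gripper value outside its range is refused whole. The fingers move at their own pace and stop on an object; the grip force is fixed at half the most. Time passes only in rows, so rows that do not move let the fingers close, or fill a call up. It gives the time, the measured TCP pose, the force, the opening and the grip force at its end, in the units of the state.
- get_obs(): the state, without advancing time (a new reading comes with each control period).
- camera(name): name is "side" or "top" or "wrist"; returns a dict with "frame" (384x512x3 uint8, red, green, blue), "range_z" (384x512 float32, m along the optical axis (not along the pixel's ray), 0 where there is no reading), "camera_matrix" (3x3 intrinsics, pixels), "extrinsics" (4x4, takes a point from world to camera coordinates); the wrist camera has in their place "T_tool_cam" (4x4, takes a point from camera to tool coordinates, whose origin is the TCP and whose axes are the flange's). Camera axes: x right, y down, z forward; pixel columns grow to the right and rows downward; lengths in m; the calibration is good to about 2 mm. A picture is of the moment at which its call begins: read the wrist's pose just before it.
- job_done(): hands the job in; it is judged then, once.
The state is a dict: "clock": time; "joint_pos": joint angles; "joint_vel": joint speeds; "tau": joint torques, N m; "eef_pos": TCP position; "tool_rot": TCP orientation; "ft_force": force on the tool from outside, world axes, zero at the start; "ft_torque": the same for the moment, N m; "grip_width": finger opening in m; "grasp_force": force on a finger pad.
Only numpy, scipy, OpenCV 4.12 (cv2) and the standard library are available. Lean on these libraries where they do the work, as an engineer would, in place of code of your own. Each camera call takes 0.05 s, during which the arm holds its last target. There are 200 camera calls.

## Working session

There is one attempt and no reset: what is moved stays moved. The work goes in short steps, Python scripts to look and compute and a tool call to move; the robot and the scene stay as the last step left them, time stands still between calls to the robot, and variables do not carry over. Pictures are saved under pics/ and viewed, at most 10 in all, crops included, and the job is handed in when it is done.

Besides the shell and the picture viewer there is one more tool, called as name(argument=value, ...), one argument or row to a line, values as JSON. send_rows: Moves the arm, as the interface text tells. Its arguments: {"type":"object","properties":{"steps":{"type":"string"}},"required":["steps"]}

```bash
mkdir -p pics
cat > h.py <<'E'
from workcell import *
import numpy as np, cv2
from scipy.spatial.transform import Rotation as R
def pts(c):
    "world points per pixel (side/top)"
    K=c["camera_matrix"];T=np.linalg.inv(c["extrinsics"]);z=c["range_z"]
    v,u=np.mgrid[:z.shape[0],:z.shape[1]]
    P=np.stack([(u-K[0,2])/K[0,0]*z,(v-K[1,2])/K[1,1]*z,z],-1)
    return P@T[:3,:3].T+T[:3,3]
E
python3 - <<'E'
from h import *
a=camera("top");b=camera("side")
for n,c in(("top",a),("side",b)):
    np.savez(n+".npz",**c); cv2.imwrite(f"pics/{n}0.png",c["frame"][...,::-1])
    T=np.linalg.inv(c["extrinsics"]);print(n,T.round(3).tolist(),c["camera_matrix"].round(1).tolist())
print(get_obs())
E
```

```text
top [[-0.011, -0.986, 0.167, 0.317], [-1.0, 0.009, -0.013, -0.078], [0.011, -0.167, -0.986, 1.289], [0.0, 0.0, 0.0, 1.0]] [[414.2, 0.0, 258.1], [0.0, 414.2, 198.3], [0.0, 0.0, 1.0]]
side [[0.683, -0.421, 0.597, -0.257], [-0.731, -0.407, 0.548, -0.81], [0.012, -0.81, -0.586, 0.875], [0.0, 0.0, 0.0, 1.0]] [[499.8, 0.0, 251.1], [0.0, 499.8, 196.3], [0.0, 0.0, 1.0]]
{'clock': 0.1, 'joint_pos': array([ 1.29900764e+00,  2.41338636e-01,  3.86581390e-03,  1.33520133e+00,
       -5.94407910e-05,  1.57079799e+00]), 'joint_vel': array([-0.0010494 , -0.00190117,  0.00193257, -0.00016985, -0.00190577,
       -0.00138487]), 'tau': array([ 1.43008070e-03, -3.73137903e+01,  2.53010434e+01,  1.08947960e-02,
        1.18694188e-04,  5.41878563e-06]), 'eef_pos': array([0.13409371, 0.48109902, 0.2305041 ]), 'tool_rot': array([ 1.35477199e-01,  9.90780019e-01, -9.34280541e-04, -9.77530914e-05]), 'ft_force': array([-0.00222836,  0.21346859, -0.19705259]), 'ft_torque': array([0.01551781, 0.02163521, 0.00980618]), 'grasp_force': 0.0, 'grip_width': 0.08561631672891122}
```

View pics/top0.png

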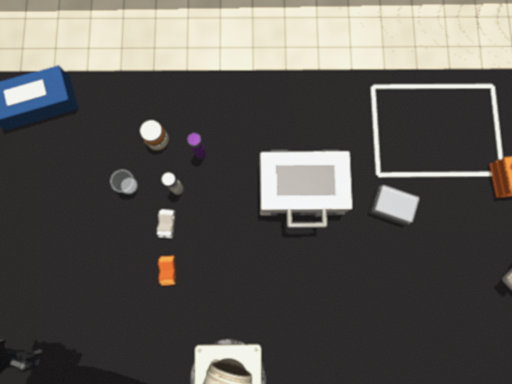

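View pics/side0.png

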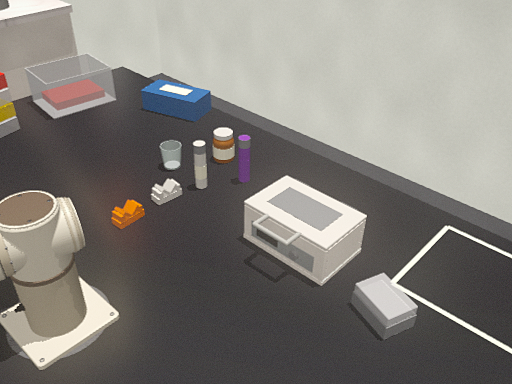

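Top view: bottle candidates are white with a grey cap at (170,182) and purple at (195,145); the white one fits. Rest candidates are white at (166,223) and orange at (166,270); the white one fits. The incubator is at (305,183) with its bar at (307,225). The beaker is at (123,182), the jar at (153,135) and the tip box at (396,204). I'll confirm with a crop and measure.

```bash
cat > m.py <<'E'
from h import *
D={n:dict(np.load(n+".npz")) for n in("top","side")}
img=D["top"]["frame"][110:300,95:235,::-1];im2=D["side"]["frame"][120:240,100:260,::-1]
a=cv2.resize(img,None,fx=3,fy=3,interpolation=2);b=cv2.resize(im2,(380,285),interpolation=2)
o=np.zeros((570,800,3),np.uint8);o[:570,:420]=a;o[:285,420:800]=b;cv2.imwrite("pics/crop1.png",o)
def box(n,u0,v0,u1,v1,zlo,zhi):
    P=pts(D[n])[v0:v1,u0:u1].reshape(-1,3);c=D[n]["frame"][v0:v1,u0:u1].reshape(-1,3).astype(int)
    m=(P[:,2]>zlo)&(P[:,2]<zhi);P=P[m]
    if len(P)<4: print(n,"few",len(P));return
    r=cv2.minAreaRect((P[:,:2]*1000).astype(np.float32))
    print(n,len(P),"med",np.median(P,0).round(3),"min",P.min(0).round(3),"max",P.max(0).round(3),"rect",np.round(r[0],1),np.round(r[1],1),round(r[2],1))
def show(name,t,s,zlo,zhi):
    print(name);box("top",*t,zlo,zhi);box("side",*s,zlo,zhi)
show("bottle cap",(158,168,188,198),(188,136,210,192),.135,.17)
show("bottle body",(158,168,188,198),(188,136,210,192),.03,.12)
show("rest",(152,205,180,242),(148,176,186,206),.015,.06)
show("rest top",(152,205,180,242),(148,176,186,206),.042,.06)
show("orange",(152,252,180,290),(108,198,148,230),.015,.06)
show("beaker",(105,165,140,198),(158,138,184,172),.03,.09)
show("jar",(135,115,172,155),(208,126,238,165),.08,.12)
show("purple",(184,128,208,164),(234,132,254,186),.135,.17)
show("tipbox",(366,180,424,228),(348,270,420,340),.05,.08)
show("lid",(255,148,356,218),(240,175,368,280),.112,.14)
show("bar",(284,219,330,232),(252,210,302,246),.10,.13)
E
python3 m.py
```

```text
bottle cap
top 139 med [0.567 0.157 0.148] min [0.55  0.141 0.136] max [0.586 0.176 0.153] rect [567.3 158.2] [34.2 34.5] 69.5
side 106 med [0.565 0.152 0.148] min [0.55  0.137 0.135] max [0.586 0.176 0.153] rect [569.7 155.6] [38.9 35.4] 14.4
bottle body
top 92 med [0.555 0.148 0.075] min [0.55  0.141 0.033] max [0.576 0.174 0.118] rect [559.4 154.3] [17.4 35.2] 29.2
side 299 med [0.56  0.146 0.076] min [0.55  0.136 0.03 ] max [0.586 0.17  0.12 ] rect [564.3 148.9] [26.3 35.2] 52.7
rest
top 402 med [0.456 0.186 0.037] min [0.414 0.165 0.015] max [0.498 0.21  0.051] rect [456.5 187.9] [41.5 84.5] 85.9
side 399 med [0.455 0.176 0.032] min [0.415 0.16  0.015] max [0.5   0.212 0.048] rect [458.6 185.3] [46.1 86.4] 84.1
rest top
top 85 med [0.47  0.187 0.045] min [0.43  0.166 0.042] max [0.491 0.208 0.051] rect [460.7 187. ] [39.8 61.2] 85.7
side 57 med [0.442 0.186 0.045] min [0.431 0.165 0.042] max [0.483 0.207 0.048] rect [457.5 185.8] [41.  52.5] 88.2
orange
top 416 med [0.315 0.179 0.037] min [0.273 0.159 0.015] max [0.357 0.202 0.051] rect [314.5 180.9] [83.7 40.8] 2.7
side 463 med
[... 914 characters left out ...]
1] rect [ 504.8 -512.1] [117.3  83. ] 70.4
side 1703 med [ 0.499 -0.518  0.064] min [ 0.448 -0.581  0.05 ] max [ 0.564 -0.446  0.07 ] rect [ 505.6 -513.9] [117.8  84.8] 69.7
lid
top 5297 med [ 0.566 -0.231  0.119] min [ 0.459 -0.363  0.112] max [ 0.659 -0.102  0.128] rect [ 558.7 -232.4] [260.9 199.5] 89.4
side 4845 med [ 0.555 -0.247  0.12 ] min [ 0.432 -0.364  0.112] max [ 0.665 -0.101  0.127] rect [ 548.5 -232.4] [232.5 262.9] 0.1
bar
top 196 med [ 0.439 -0.228  0.119] min [ 0.431 -0.287  0.112] max [ 0.455 -0.177  0.125] rect [ 443.2 -231.8] [ 23.4 109.6] 0.3
side 1116 med [ 0.487 -0.229  0.119] min [ 0.432 -0.29   0.1  ] max [ 0.558 -0.131  0.125] rect [ 471.6 -222.6] [139.9 122.8] 39.1
```

View pics/crop1.png

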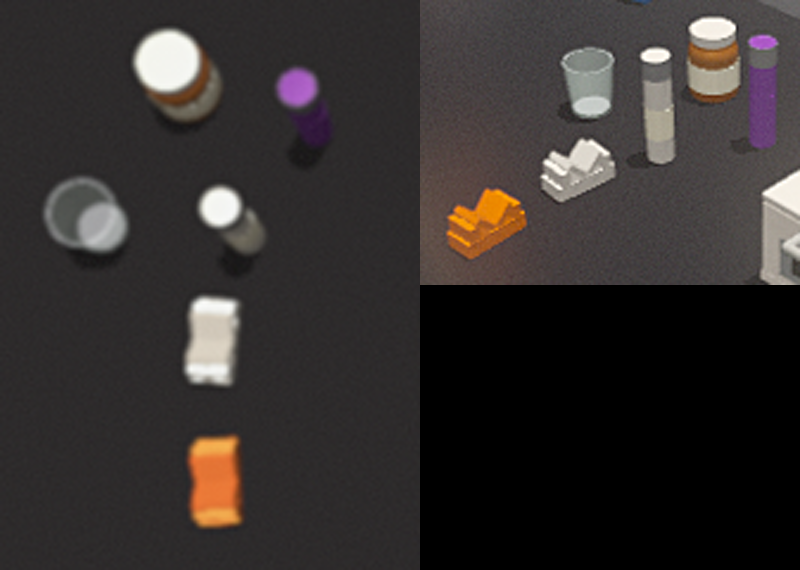

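Crop: the white capped bottle is at crop pixel (220,205) and (655,105), the white rest at (212,340) and (578,170). Both are distinct from the purple and orange look-alikes. Bottle cap top is at z≈0.150 at (0.567,0.157). Rest centre is (0.457,0.187) with its tops at z≈0.048 and groove direction ≈(0.07,1). Bar is at (0.438,-0.231) with its top at about 0.12. These heights agree with the text.

I'll grip the cap end with the tool near horizontal, pitch it down, yaw, and lay the bottle. First I lift and test the yaw sense.

send_rows(
  steps="1 0.02 -0.02 0.03 0 0 -0.12;1 0.02 -0.02 0.03 0 0 -0.12;1 0.02 -0.02 0.03 0 0 -0.12;1 0.02 -0.02 0.02 0 0 -0.12;1 0.02 -0.02 0.02 0 0 -0.12",
)

```text
clock: 0.52
eef_pos: [0.2349, 0.3807, 0.3626]
tool_rot: [0.425, 0.905, 0.0, 0.0]
ft_force: [0.9, 0.5, 0.4]
grip_width: 0.0849
grasp_force: 0.0
```

```bash
cat >> h.py <<'E'
def st():
    o=get_obs();r=R.from_quat(o["tool_rot"]);M=r.as_matrix()
    print("t",round(o["clock"],2),"q",o["joint_pos"].round(3),"tcp",o["eef_pos"].round(4),"y",M[:,1].round(3),"z",M[:,2].round(3),"F",o["ft_force"].round(1),"w",round(o["grip_width"],4),"g",round(o["grasp_force"],1))
    return o,r
def go(p,z,y):
    "print shift and rotation vector (world) from present pose to TCP p, axes z,y"
    o,r=st();z=np.array(z,float);z/=np.linalg.norm(z);y=np.array(y,float);y-=z*(y@z);y/=np.linalg.norm(y)
    rv=(R.from_matrix(np.stack([np.cross(y,z),y,z],1))*r.inv()).as_rotvec()
    d=np.array(p)-o["eef_pos"];print("shift",d.round(4),"rotvec",rv.round(4),"rows",max(abs(d).max()/.0417,np.linalg.norm(rv)/.125).round(1))
E
cat > p1.py <<'E'
from h import *
B=np.array([.567,.157]);a=np.arctan2(B[1],B[0]);th=np.radians(20)
z=np.array([np.cos(th)*np.cos(a),np.cos(th)*np.sin(a),-np.sin(th)])
G=np.array([*B,.120]);tcp=G+.019*z;print("grasp tcp",tcp.round(4))
for s in(1,-1): go(tcp+[0,0,.14],z,[-s*np.sin(a),s*np.cos(a),0])
E
python3 p1.py
```

```text
grasp tcp [0.5842 0.1618 0.1135]
t 0.52 q [ 1.018  0.116  0.19   1.644 -0.     1.895] tcp [0.2349 0.3807 0.3626] y [0.769 0.639 0.001] z [ 0.     0.001 -1.   ] F [0.9 0.5 0.4] w 0.0849 g 0.0
shift [ 0.3493 -0.2189 -0.1091] rotvec [-0.3843 -1.2249  0.9944] rows 13.0
t 0.52 q [ 1.018  0.116  0.19   1.644 -0.     1.895] tcp [0.2349 0.3807 0.3626] y [0.769 0.639 0.001] z [ 0.     0.001 -1.   ] F [0.9 0.5 0.4] w 0.0849 g 0.0
shift [ 0.3493 -0.2189 -0.1091] rotvec [ 1.3566 -0.4241 -1.7051] rows 17.8
```

send_rows(
  steps="1 0.0233 -0.0146 0 -0.0256 -0.0817 0.0663;1 0.0233 -0.0146 0 -0.0256 -0.0817 0.0663;1 0.0233 -0.0146 0 -0.0256 -0.0817 0.0663;1 0.0233 -0.0146 0 -0.0256 -0.0817 0.0663;1 0.0233 -0.0146 0 -0.0256 -0.0817 0.0663",
)

```text
clock: 0.93
eef_pos: [0.3518, 0.308, 0.3613]
tool_rot: [0.257, 0.943, 0.028, 0.211]
ft_force: [-0.5, 0.1, -0.5]
grip_width: 0.0852
grasp_force: 0.0
```

send_rows(
  steps="1 0.0233 -0.0146 0 -0.0256 -0.0817 0.0663;1 0.0233 -0.0146 0 -0.0256 -0.0817 0.0663;1 0.0233 -0.0146 0 -0.0256 -0.0817 0.0663;1 0.0233 -0.0146 0 -0.0256 -0.0817 0.0663;1 0.0233 -0.0146 0 -0.0256 -0.0817 0.0663",
)

```text
clock: 1.35
eef_pos: [0.4676, 0.2351, 0.3614]
tool_rot: [0.073, 0.909, 0.054, 0.406]
ft_force: [0.7, 0.9, -0.2]
grip_width: 0.0852
grasp_force: 0.0
```

send_rows(
  steps="1 0.0233 -0.0146 -0.02 -0.0256 -0.0817 0.0663;1 0.0233 -0.0146 -0.02 -0.0256 -0.0817 0.0663;1 0.0233 -0.0146 -0.02 -0.0256 -0.0817 0.0663;1 0.0233 -0.0146 -0.02 -0.0256 -0.0817 0.0663;1 0.0233 -0.0146 -0.02 -0.0256 -0.0817 0.0663",
)

```text
clock: 1.77
eef_pos: [0.5535, 0.1875, 0.286]
tool_rot: [-0.057, 0.849, 0.074, 0.521]
ft_force: [1.1, 0.9, -1.0]
grip_width: 0.0856
grasp_force: 0.0
```

```bash
python3 p1.py
```

```text
grasp tcp [0.5842 0.1618 0.1135]
t 1.77 q [ 0.427 -0.132 -0.886 -0.281 -0.195  0.173] tcp [0.5535 0.1875 0.286 ] y [-0.175  0.982  0.067] z [ 0.875  0.186 -0.447] F [ 1.1  0.9 -1. ] w 0.0856 g 0.0
shift [ 0.0307 -0.0258 -0.0325] rotvec [-0.0395 -0.127   0.0903] rows 1.3
t 1.77 q [ 0.427 -0.132 -0.886 -0.281 -0.195  0.173] tcp [0.5535 0.1875 0.286 ] y [-0.175  0.982  0.067] z [ 0.875  0.186 -0.447] F [ 1.1  0.9 -1. ] w 0.0856 g 0.0
shift [ 0.0307 -0.0258 -0.0325] rotvec [ 2.7187  0.6576 -1.1987] rows 24.3
```

send_rows(
  steps="1 0.01 -0.0085 -0.01 -0.013 -0.042 0.03;1 0.01 -0.0085 -0.01 -0.013 -0.042 0.03;1 0.01 -0.0085 -0.01 -0.013 -0.042 0.03;1 0 0 0 0 0 0;1 0 0 0 0 0 0",
)

```text
clock: 2.18
eef_pos: [0.5834, 0.1617, 0.2527]
tool_rot: [-0.108, 0.815, 0.076, 0.564]
ft_force: [-0.6, -0.9, 0.2]
grip_width: 0.0853
grasp_force: 0.0
```

```bash
python3 p1.py
```

```text
grasp tcp [0.5842 0.1618 0.1135]
t 2.18 q [ 0.274  0.058 -1.004 -0.702 -0.008  0.006] tcp [0.5834 0.1617 0.2527] y [-0.262  0.965  0.003] z [ 0.903  0.246 -0.352] F [-0.6 -0.9  0.2] w 0.0853 g 0.0
shift [0.0008 0.0001 0.0008] rotvec [-0.0003 -0.0113  0.0054] rows 0.1
t 2.18 q [ 0.274  0.058 -1.004 -0.702 -0.008  0.006] tcp [0.5834 0.1617 0.2527] y [-0.262  0.965  0.003] z [ 0.903  0.246 -0.352] F [-0.6 -0.9  0.2] w 0.0853 g 0.0
shift [0.0008 0.0001 0.0008] rotvec [ 2.8366  0.7791 -1.0888] rows 25.1
```

send_rows(
  steps="1 0 0 -0.016 0 0 0;1 0 0 -0.016 0 0 0;1 0 0 -0.016 0 0 0;1 0 0 -0.016 0 0 0;1 0 0 0 0 0 0",
)

```text
clock: 2.6
eef_pos: [0.5832, 0.1639, 0.1896]
tool_rot: [-0.109, 0.814, 0.078, 0.565]
ft_force: [-0.5, 0.4, -0.4]
grip_width: 0.0858
grasp_force: 0.0
```

Run:
```python
from h import *
o,r=st();c=camera("wrist");cv2.imwrite("pics/w1.png",c["frame"][...,::-1])
K=c["camera_matrix"];T=c["T_tool_cam"];z=c["range_z"];v,u=np.mgrid[:384,:512]
P=np.stack([(u-K[0,2])/K[0,0]*z,(v-K[1,2])/K[1,1]*z,z],-1)@T[:3,:3].T+T[:3,3]
W=P@r.as_matrix().T+o["eef_pos"]
m=(z>0)&(abs(W[...,0]-.567)<.05)&(abs(W[...,1]-.157)<.05)&(W[...,2]>.03)&(W[...,2]<.17)
Q=W[m];print(len(Q),Q.min(0),Q.max(0),np.median(Q,0));print(T.round(3))
```

```text
t 2.6 q [ 0.278  0.29  -1.081 -1.013 -0.008  0.006] tcp [0.5832 0.1639 0.1896] y [-0.265  0.964  0.003] z [ 0.903  0.25  -0.35 ] F [-0.5  0.4 -0.4] w 0.0858 g 0.0
11895 [0.54972277 0.14205754 0.07311638] [0.58405381 0.17736594 0.15001982] [0.55428263 0.15561302 0.11776288]
[[ 0.001 -0.959 -0.282  0.072]
 [ 1.     0.001 -0.001  0.001]
 [ 0.001 -0.282  0.959 -0.142]
 [ 0.     0.     0.     1.   ]]
```

View pics/w1.png

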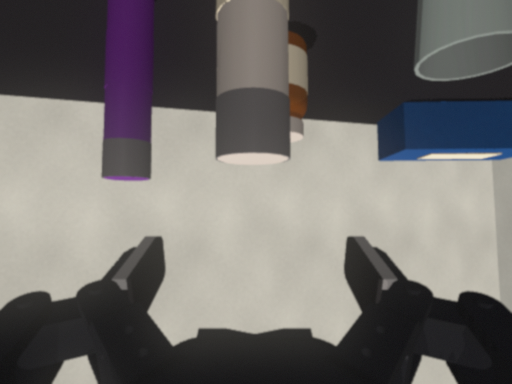

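The wrist view, which is upside down, shows the white bottle with its grey cap at (253,80) midway between the fingers (150 and 360). Purple is at (128,90). Joint 3 is near its limit, so I'll use a steeper tilt of 35° and grip at z=0.125.

```bash
sed -i 's/B=.*;a=/B=np.array([.567,.159]);a=/;s/radians(20)/radians(35)/;s/,.120\])/,.125])/;s/(1,-1)/(1,)/;s/,.14\],z/,.0],z/' p1.py; python3 p1.py
```

```text
grasp tcp [0.582  0.1632 0.1141]
t 2.65 q [ 0.278  0.287 -1.08  -1.011 -0.007  0.006] tcp [0.5837 0.1639 0.1911] y [-0.265  0.964  0.003] z [ 0.903  0.25  -0.348] F [ 0.6 -0.   0.1] w 0.0853 g 0.0
shift [-0.0017 -0.0007 -0.077 ] rotvec [-0.0712  0.2448  0.0053] rows 2.0
```

send_rows(
  steps="1 0 0 0 -0.018 0.061 0.001;1 0 0 0 -0.018 0.061 0.001;1 0 0 -0.005 -0.018 0.061 0.001;1 0 0 -0.012 -0.018 0.061 0.001;1 -0.001 0 -0.01 0 0 0",
)

```text
clock: 3.07
eef_pos: [0.5866, 0.1646, 0.1729]
tool_rot: [-0.12, 0.875, 0.063, 0.464]
ft_force: [1.0, 0.5, 0.9]
grip_width: 0.0858
grasp_force: 0.0
```

send_rows(
  steps="1 0 0 -0.01 0 0 0;1 0 0 -0.01 0 0 0;1 0 0 -0.01 0 0 0;1 0 0 -0.01 0 0 0;1 0 0 -0.01 0 0 0",
)

```text
clock: 3.48
eef_pos: [0.5842, 0.164, 0.1183]
tool_rot: [-0.12, 0.876, 0.063, 0.462]
ft_force: [1.1, 0.7, 0.2]
grip_width: 0.0852
grasp_force: 0.0
```

```bash
python3 p1.py
```

```text
grasp tcp [0.582  0.1632 0.1141]
t 3.48 q [ 0.276  0.283 -0.957 -0.64  -0.004  0.001] tcp [0.5842 0.164  0.1183] y [-0.268  0.963 -0.002] z [ 0.795  0.221 -0.564] F [1.1 0.7 0.2] w 0.0852 g 0.0
shift [-0.0022 -0.0008 -0.0042] rotvec [-0.0015  0.0111  0.0016] rows 0.1
```

send_rows(
  steps="1 -0.001 0 -0.003 0 0 0;-1 0 0 0 0 0 0;-1 0 0 0 0 0 0;-1 0 0 0 0 0 0;-1 0 0 0 0 0 0",
)

```text
clock: 3.9
eef_pos: [0.5828, 0.1633, 0.1137]
tool_rot: [-0.12, 0.877, 0.062, 0.461]
ft_force: [0.0, 0.4, -0.4]
grip_width: 0.0391
grasp_force: 0.0
```

send_rows(
  steps="-1 0 0 0 0 0 0;-1 0 0 0 0 0 0;-1 0 0 0 0 0 0;-1 0 0 0 0 0 0;-1 0 0 0 0 0 0",
)

```text
clock: 4.32
eef_pos: [0.5832, 0.1633, 0.1137]
tool_rot: [-0.12, 0.877, 0.062, 0.462]
ft_force: [-1.0, 0.3, 5.4]
grip_width: 0.0334
grasp_force: 59.5
```

```bash
python3 p1.py
```

```text
grasp tcp [0.582  0.1632 0.1141]
t 4.32 q [ 0.275  0.295 -0.963 -0.657 -0.004  0.001] tcp [0.5832 0.1633 0.1137] y [-0.268  0.963 -0.002] z [ 0.795  0.22  -0.565] F [-1.   0.3  5.4] w 0.0334 g 59.5
shift [-0.0012 -0.0001  0.0004] rotvec [-0.001   0.0099  0.0022] rows 0.1
```

```bash
cat > p2.py <<'E'
from h import *
import os,sys
if not os.path.exists("rel.npz"):
    o=get_obs();r=R.from_quat(o["tool_rot"])
    mid=r.inv().apply(np.array([.567,.159,.075])-o["eef_pos"]);b=r.inv().apply([0,0,1.]);np.savez("rel.npz",mid=mid,b=b)
L=np.load("rel.npz");mid,b=L["mid"],L["b"];print("rel",mid.round(4),b.round(3))
bw=np.array([.07,.998,0]);bw/=np.linalg.norm(bw);yw=np.cross([0,0,1.],bw)
# rotation taking (b, ytool) -> (bw, yw)
y=np.array([0,1.,0]);y-=b*(y@b);y/=np.linalg.norm(y)
A=np.stack([b,y,np.cross(b,y)],1);W=np.stack([bw,yw,np.cross(bw,yw)],1);M=W@A.T
p=np.array([.457,.187,.052+float(sys.argv[1])])-M@mid
print("target tcp",p.round(4));go(p,M[:,2],M[:,1])
E
python3 p2.py .12
```

```text
rel [0.0414 0.0002 0.0081] [-0.825 -0.002 -0.565]
target tcp [0.4599 0.2256 0.1552]
t 4.32 q [ 0.275  0.295 -0.963 -0.657 -0.004  0.001] tcp [0.5832 0.1633 0.1137] y [-0.268  0.963 -0.002] z [ 0.795  0.22  -0.565] F [-1.   0.3  5.4] w 0.0334 g 59.5
shift [-0.1233  0.0623  0.0415] rotvec [-1.2814  1.0465  0.9543] rows 15.3
```

send_rows(
  steps="-1 0 0 0.015 0 0 0;-1 0 0 0.025 0 0 0;-1 0 0 0.03 0 0 0;-1 0 0 0.03 0 0 0;-1 0 0 0.03 0 0 0",
)

```text
clock: 4.73
eef_pos: [0.5803, 0.1624, 0.241]
tool_rot: [-0.12, 0.879, 0.062, 0.458]
ft_force: [1.0, -0.1, -1.9]
grip_width: 0.0336
grasp_force: 60.1
```

```bash
python3 p2.py .12
```

```text
rel [0.0414 0.0002 0.0081] [-0.825 -0.002 -0.565]
target tcp [0.4599 0.2256 0.1552]
t 4.73 q [ 0.275 -0.043 -0.793 -0.139 -0.004  0.001] tcp [0.5803 0.1624 0.241 ] y [-0.268  0.963 -0.002] z [ 0.79   0.218 -0.573] F [ 1.  -0.1 -1.9] w 0.0336 g 60.1
shift [-0.1204  0.0632 -0.0857] rotvec [-1.2743  1.041   0.9574] rows 15.2
```

send_rows(
  steps="-1 -0.006 0.0032 0 -0.0637 0.052 0.0479;-1 -0.006 0.0032 0 -0.0637 0.052 0.0479;-1 -0.006 0.0032 0 -0.0637 0.052 0.0479;-1 -0.006 0.0032 0 -0.0637 0.052 0.0479;-1 -0.006 0.0032 0 -0.0637 0.052 0.0479",
)

```text
clock: 5.15
eef_pos: [0.5503, 0.1783, 0.241]
tool_rot: [-0.287, 0.908, -0.009, 0.305]
ft_force: [0.6, -0.2, -1.3]
grip_width: 0.0337
grasp_force: 60.1
```

send_rows(
  steps="-1 -0.006 0.0032 0 -0.0637 0.052 0.0479;-1 -0.006 0.0032 0 -0.0637 0.052 0.0479;-1 -0.006 0.0032 0 -0.0637 0.052 0.0479;-1 -0.006 0.0032 0 -0.0637 0.052 0.0479;-1 -0.006 0.0032 0 -0.0637 0.052 0.0479",
)

```text
clock: 5.57
eef_pos: [0.5209, 0.1945, 0.2412]
tool_rot: [-0.436, 0.886, -0.078, 0.135]
ft_force: [0.8, -0.7, -0.7]
grip_width: 0.0336
grasp_force: 60.1
```

send_rows(
  steps="-1 -0.006 0.0032 0 -0.0637 0.052 0.0479;-1 -0.006 0.0032 0 -0.0637 0.052 0.0479;-1 -0.006 0.0032 0 -0.0637 0.052 0.0479;-1 -0.006 0.0032 0 -0.0637 0.052 0.0479;-1 -0.006 0.0032 0 -0.0637 0.052 0.0479",
)

```text
clock: 5.98
eef_pos: [0.4913, 0.2107, 0.2414]
tool_rot: [-0.561, 0.815, -0.143, -0.042]
ft_force: [0.5, 0.5, -2.4]
grip_width: 0.0334
grasp_force: 60.1
```

send_rows(
  steps="-1 -0.006 0.0032 0 -0.0637 0.052 0.0479;-1 -0.006 0.0032 0 -0.0637 0.052 0.0479;-1 -0.006 0.0032 0 -0.0637 0.052 0.0479;-1 -0.006 0.0032 0 -0.0637 0.052 0.0479;-1 -0.006 0.0032 0 -0.0637 0.052 0.0479",
)

```text
clock: 6.4
eef_pos: [0.4617, 0.227, 0.2414]
tool_rot: [-0.653, 0.697, -0.2, -0.217]
ft_force: [0.5, 0.4, -1.9]
grip_width: 0.0334
grasp_force: 60.1
```

```bash
python3 p2.py .12
```

```text
rel [0.0414 0.0002 0.0081] [-0.825 -0.002 -0.565]
target tcp [0.4599 0.2256 0.1552]
t 6.4 q [ 0.698  0.595  0.405  1.825 -0.417 -0.713] tcp [0.4617 0.227  0.2414] y [-0.998  0.066  0.004] z [-0.04  -0.562 -0.826] F [ 0.5  0.4 -1.9] w 0.0334 g 60.1
shift [-0.0018 -0.0014 -0.0861] rotvec [-0.0023 -0.0038 -0.0023] rows 2.1
```

Before lowering, I'll check how the held bottle lies, using both views.

```bash
cat > chk.py <<'E'
from h import *
import sys
n,zlo,zhi=sys.argv[1],float(sys.argv[2]),float(sys.argv[3])
o=[]
for nm in("top","side"):
    c=camera(nm);P=pts(c);f=c["frame"].astype(int);z=P[...,2]
    m=(abs(P[...,0]-.457)<.06)&(abs(P[...,1]-.187)<.11)&(z>zlo)&(z<zhi)&(f.max(-1)>60)
    Q=P[m];print(nm,len(Q),"min",Q.min(0).round(3),"max",Q.max(0).round(3))
    # ridge line fit in slices along y
    for y in np.arange(.09,.3,.02):
        s=Q[abs(Q[:,1]-y)<.01]
        if len(s)>5: print("  y%.2f n%d x[%.3f %.3f] z[%.3f %.3f]"%(y,len(s),s[:,0].min(),s[:,0].max(),s[:,2].min(),s[:,2].max()))
    ys,xs=np.where(m);u,v=int(xs.mean()),int(ys.mean())
    o.append(cv2.resize(c["frame"][max(0,v-50):v+50,max(0,u-65):u+65,::-1],(400,308),interpolation=2))
cv2.imwrite(f"pics/{n}.png",np.hstack(o))
E
python3 chk.py hold .2 .3
```

```text
top 951 min [0.435 0.113 0.244] max [0.512 0.262 0.295]
  y0.11 n57 x[0.436 0.469] z[0.244 0.273]
  y0.13 n114 x[0.436 0.471] z[0.250 0.274]
  y0.15 n115 x[0.438 0.471] z[0.255 0.274]
  y0.17 n114 x[0.439 0.475] z[0.250 0.274]
  y0.19 n111 x[0.441 0.474] z[0.256 0.274]
  y0.21 n114 x[0.442 0.483] z[0.251 0.274]
  y0.23 n195 x[0.435 0.505] z[0.246 0.288]
  y0.25 n124 x[0.437 0.512] z[0.259 0.295]
  y0.27 n7 x[0.453 0.476] z[0.265 0.273]
side 967 min [0.406 0.108 0.234] max [0.516 0.289 0.3  ]
  y0.11 n122 x[0.435 0.473] z[0.234 0.270]
  y0.13 n68 x[0.438 0.464] z[0.239 0.271]
  y0.15 n73 x[0.438 0.466] z[0.238 0.271]
  y0.17 n68 x[0.437 0.469] z[0.239 0.270]
  y0.19 n62 x[0.439 0.468] z[0.242 0.270]
  y0.21 n59 x[0.441 0.469] z[0.240 0.272]
  y0.23 n163 x[0.431 0.503] z[0.236 0.292]
  y0.25 n235 x[0.409 0.515] z[0.238 0.300]
  y0.27 n99 x[0.406 0.516] z[0.266 0.300]
  y0.29 n18 x[0.408 0.514] z[0.281 0.300]
```

View pics/hold.png

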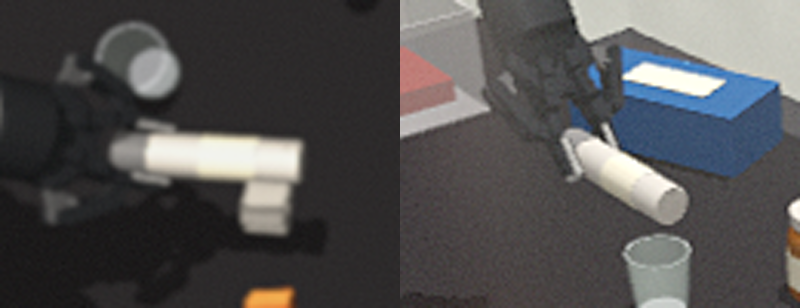

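Held bottle: cap on the left in the top crop (130,150), base at (300,160). It is level, its axis runs along the groove, and mid is about (0.457,0.187,0.256). I'll lower it.

send_rows(
  steps="-1 -0.0005 0 -0.03 0 0 0;-1 0 0 -0.03 0 0 0;-1 0 0 -0.03 0 0 0;-1 0 0 -0.03 0 0 0;-1 0 0 -0.03 0 0 0",
)

```text
clock: 6.92
eef_pos: [0.4618, 0.2263, 0.0911]
tool_rot: [-0.652, 0.7, -0.2, -0.213]
ft_force: [-0.5, 0.2, -0.6]
grip_width: 0.0334
grasp_force: 60.2
```

send_rows(
  steps="-1 0 0 -0.015 0 0 0;-1 0 0 -0.01 0 0 0;-1 0 0 -0.01 0 0 0;-1 0 0 -0.006 0 0 0;-1 0 0 0 0 0 0",
)

```text
clock: 7.33
eef_pos: [0.4616, 0.2267, 0.0507]
tool_rot: [-0.652, 0.699, -0.2, -0.214]
ft_force: [-0.1, -0.2, -1.2]
grip_width: 0.0338
grasp_force: 60.2
```

```bash
python3 p2.py 0;python3 - <<'E'
from h import *
c=camera("top");P=pts(c);m=(abs(P[...,0]-.457)<.012)&(abs(P[...,1]-.16)<.04)&(P[...,2]>.05);print(np.percentile(P[m][:,2],95))
E
```

```text
rel [0.0414 0.0002 0.0081] [-0.825 -0.002 -0.565]
target tcp [0.4599 0.2256 0.0352]
t 7.33 q [ 0.697  0.737  0.143  1.416 -0.416 -0.711] tcp [0.4616 0.2267 0.0507] y [-0.998  0.069  0.   ] z [-0.038 -0.559 -0.828] F [-0.1 -0.2 -1.2] w 0.0338 g 60.2
shift [-0.0017 -0.0011 -0.0155] rotvec [-0.0064  0.0004  0.0003] rows 0.4
0.08285694805207289
```

send_rows(
  steps="-1 -0.0005 0 -0.004 0 0 0;-1 -0.0005 0 -0.004 0 0 0;-1 -0.0005 0 -0.003 0 0 0;-1 0 0 0 0 0 0;-1 0 0 0 0 0 0",
)

```text
clock: 7.8
eef_pos: [0.46, 0.227, 0.0402]
tool_rot: [-0.653, 0.699, -0.2, -0.214]
ft_force: [-0.1, -0.4, -2.0]
grip_width: 0.033
grasp_force: 60.2
```

send_rows(
  steps="-1 0 0 -0.001 0 0 0;-1 0 0 -0.001 0 0 0;-1 0 0 0 0 0 0;-1 0 0 0 0 0 0;-1 0 0 0 0 0 0",
)

```text
clock: 8.22
eef_pos: [0.4606, 0.2271, 0.0385]
tool_rot: [-0.653, 0.699, -0.2, -0.214]
ft_force: [1.6, -0.0, 0.4]
grip_width: 0.0332
grasp_force: 60.0
```

send_rows(
  steps="-1 0 0 -0.001 0 0 0;-1 0 0 -0.0005 0 0 0;-1 0 0 0 0 0 0;-1 0 0 0 0 0 0;-1 0 0 0 0 0 0",
)

```text
clock: 8.63
eef_pos: [0.4606, 0.2271, 0.038]
tool_rot: [-0.653, 0.699, -0.201, -0.214]
ft_force: [0.6, 1.1, 6.6]
grip_width: 0.0334
grasp_force: 60.6
```

Run:
```python
from h import *
st()
```

```text
t 8.63 q [ 0.7    0.749  0.13   1.39  -0.416 -0.71 ] tcp [0.4606 0.2271 0.038 ] y [-0.998  0.067 -0.002] z [-0.036 -0.559 -0.828] F [0.6 1.1 6.6] w 0.0334 g 60.6
```

send_rows(
  steps="-0.1 0 0 0 0 0 0;0 0 0 0 0 0 0;0.2 0 0 0 0 0 0;0.4 0 0 0 0 0 0;0.6 0 0 0 0 0 0",
)

```text
clock: 9.05
eef_pos: [0.4599, 0.2269, 0.0364]
tool_rot: [-0.653, 0.699, -0.2, -0.214]
ft_force: [0.2, 0.3, 0.7]
grip_width: 0.0682
grasp_force: 0.0
```

send_rows(
  steps="0.6 0 0 0 0 0 0;0.6 0 0 0 0 0 0;0.6 0 0 0 0 0 0;0.6 0 0 0 0 0 0;0.6 0 0 0 0 0 0",
)

```text
clock: 9.47
eef_pos: [0.4602, 0.227, 0.0367]
tool_rot: [-0.653, 0.699, -0.2, -0.214]
ft_force: [0.1, -0.0, 0.2]
grip_width: 0.0685
grasp_force: 0.0
```

send_rows(
  steps="0.6 0 0.006 0.009 0 0 0;0.6 0 0.009 0.013 0 0 0;0.6 0.001 0.014 0.02 0 0 0;0.6 0.001 0.017 0.025 0 0 0;0.6 0.001 0.017 0.025 0 0 0",
)

```text
clock: 9.88
eef_pos: [0.4628, 0.29, 0.1294]
tool_rot: [-0.653, 0.699, -0.2, -0.215]
ft_force: [1.0, 0.4, -1.1]
grip_width: 0.068
grasp_force: 0.0
```

send_rows(
  steps="0.6 0.001 0.017 0.03 0 0 0;0.6 0 0.01 0.04 0 0 0;0.6 0 0 0.04 0 0 0;0.6 0 0 0.04 0 0 0;0.6 0 0 0.04 0 0 0",
)

```text
clock: 10.3
eef_pos: [0.4625, 0.3145, 0.3153]
tool_rot: [-0.654, 0.699, -0.2, -0.209]
ft_force: [-32.0, -35.1, 18.9]
grip_width: 0.0683
grasp_force: 0.0
```

```bash
python3 chk.py placed .05 .1
python3 - <<'E'
from h import *
st()
E
```

```text
top 601 min [0.435 0.112 0.05 ] max [0.479 0.263 0.073]
  y0.11 n37 x[0.435 0.468] z[0.050 0.071]
  y0.13 n77 x[0.435 0.468] z[0.051 0.071]
  y0.15 n79 x[0.437 0.471] z[0.052 0.072]
  y0.17 n82 x[0.438 0.471] z[0.051 0.073]
  y0.19 n77 x[0.436 0.478] z[0.050 0.072]
  y0.21 n79 x[0.436 0.475] z[0.051 0.072]
  y0.23 n82 x[0.442 0.475] z[0.050 0.073]
  y0.25 n76 x[0.445 0.478] z[0.054 0.071]
  y0.27 n12 x[0.445 0.479] z[0.052 0.071]
side 445 min [0.434 0.108 0.05 ] max [0.479 0.264 0.075]
  y0.11 n60 x[0.437 0.470] z[0.050 0.070]
  y0.13 n56 x[0.437 0.467] z[0.051 0.075]
  y0.15 n61 x[0.438 0.471] z[0.051 0.072]
  y0.17 n57 x[0.434 0.471] z[0.050 0.073]
  y0.19 n53 x[0.439 0.470] z[0.050 0.070]
  y0.21 n50 x[0.442 0.472] z[0.051 0.070]
  y0.23 n51 x[0.443 0.477] z[0.051 0.072]
  y0.25 n51 x[0.443 0.472] z[0.050 0.071]
  y0.27 n6 x[0.451 0.479] z[0.054 0.069]
t 10.4 q [ 0.796  0.732  0.86   2.149 -0.375 -0.618] tcp [0.4639 0.3152 0.3198] y [-0.998  0.065 -0.016] z [-0.022 -0.546 -0.838] F [-0.  -0.5  0.7] w 0.0682 g 0.0
```

View pics/placed.png

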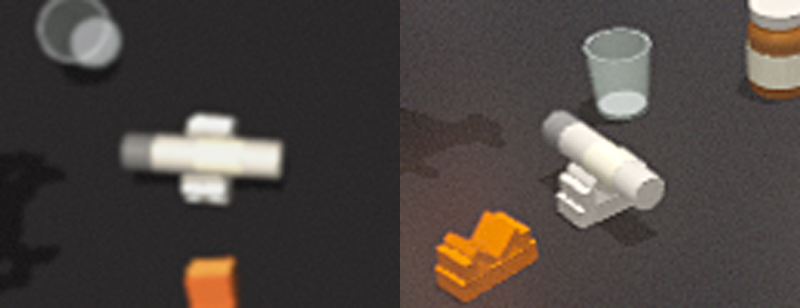

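The bottle (top crop, cap at (135,150), base at (280,160)) lies centred in the white rest at (208,158). Mid is about (0.457,0.187) and z≈0.054. Next is the lid bar.

```bash
cat > p3.py <<'E'
from h import *
import sys
go([float(v) for v in sys.argv[1:4]],[0,0,-1],[-1,0,0])
E
python3 p3.py .438 -.232 .26
```

```text
t 10.4 q [ 0.796  0.732  0.86   2.149 -0.375 -0.618] tcp [0.4639 0.3152 0.3198] y [-0.998  0.065 -0.016] z [-0.022 -0.546 -0.838] F [-0.  -0.5  0.7] w 0.0682 g 0.0
shift [-0.0259 -0.5472 -0.0598] rotvec [ 0.5777 -0.0033  0.0675] rows 13.1
```

send_rows(
  steps="0.6 -0.0013 -0.01 -0.006 0.03 0 0.0034;0.6 -0.0013 -0.02 -0.003 0.03 0 0.0034;0.6 -0.0013 -0.028 -0.003 0.03 0 0.0034;0.6 -0.0013 -0.028 -0.003 0.03 0 0.0034;0.6 -0.0013 -0.028 -0.003 0.03 0 0.0034",
)

```text
clock: 10.82
eef_pos: [0.4547, 0.1981, 0.2951]
tool_rot: [-0.674, 0.706, -0.149, -0.16]
ft_force: [0.3, -0.4, 0.5]
grip_width: 0.0683
grasp_force: 0.0
```

send_rows(
  steps="0.6 -0.0013 -0.028 -0.002 0.03 0 0.0034;0.6 -0.0013 -0.028 -0.002 0.03 0 0.0034;0.6 -0.0013 -0.028 -0.002 0.03 0 0.0034;0.6 -0.0013 -0.028 -0.002 0.03 0 0.0034;0.6 -0.0013 -0.028 -0.002 0.03 0 0.0034",
)

```text
clock: 11.23
eef_pos: [0.448, 0.0579, 0.2855]
tool_rot: [-0.69, 0.709, -0.097, -0.107]
ft_force: [0.3, -0.4, 0.1]
grip_width: 0.0683
grasp_force: 0.0
```

send_rows(
  steps="0.6 -0.0013 -0.028 -0.003 0.03 0 0.0034;0.6 -0.0013 -0.028 -0.003 0.03 0 0.0034;0.6 -0.0013 -0.028 -0.003 0.03 0 0.0034;0.6 -0.0013 -0.028 -0.003 0.03 0 0.0034;0.6 -0.0013 -0.028 -0.003 0.03 0 0.0034",
)

```text
clock: 11.65
eef_pos: [0.4415, -0.0819, 0.2706]
tool_rot: [-0.702, 0.709, -0.044, -0.054]
ft_force: [0.1, 0.0, -0.2]
grip_width: 0.0679
grasp_force: 0.0
```

send_rows(
  steps="-0.1 -0.0013 -0.028 -0.003 0.03 0 0.0034;-0.1 -0.0013 -0.028 -0.003 0.03 0 0.0034;-0.1 -0.0013 -0.028 -0.003 0.03 0 0.0034;-0.1 -0.0013 -0.028 -0.003 0.03 0 0.0034;-0.1 0 0 0 0 0 0",
)

```text
clock: 12.07
eef_pos: [0.4358, -0.1975, 0.2577]
tool_rot: [-0.706, 0.708, -0.002, -0.013]
ft_force: [0.4, 0.1, 0.6]
grip_width: 0.0384
grasp_force: 0.0
```

```bash
python3 p3.py .438 -.232 .24
```

```text
t 12.07 q [-0.409  0.193  0.012  1.397 -0.026 -1.977] tcp [ 0.4358 -0.1975  0.2577] y [-1.     0.003  0.016] z [-0.016 -0.021 -1.   ] F [0.4 0.1 0.6] w 0.0384 g 0.0
shift [ 0.0022 -0.0345 -0.0177] rotvec [ 0.021  -0.016   0.0031] rows 0.8
```

send_rows(
  steps="-0.1 0.001 -0.017 -0.009 0.01 -0.008 0.0015;-0.1 0.001 -0.0175 -0.009 0.011 -0.008 0.0015;-0.1 0 0 0 0 0 0;-0.1 0 0 0 0 0 0;-0.1 0 0 0 0 0 0",
)

```text
clock: 12.48
eef_pos: [0.4389, -0.2263, 0.2408]
tool_rot: [0.71, -0.704, 0.0, -0.001]
ft_force: [0.4, -1.0, 0.3]
grip_width: 0.0384
grasp_force: 0.0
```

Run:
```python
from h import *
o,r=st();c=camera("wrist");cv2.imwrite("pics/w2.png",c["frame"][...,::-1])
K=c["camera_matrix"];T=c["T_tool_cam"];z=c["range_z"];v,u=np.mgrid[:384,:512]
P=np.stack([(u-K[0,2])/K[0,0]*z,(v-K[1,2])/K[1,1]*z,z],-1)@T[:3,:3].T+T[:3,3]
W=P@r.as_matrix().T+o["eef_pos"]
for y in(-.22,-.232,-.25,-.265):
  m=(z>0)&(abs(W[...,0]-.438)<.025)&(abs(W[...,1]-y)<.005)&(W[...,2]>.1)&(W[...,2]<.14);Q=W[m]
  if len(Q):print(y,len(Q),Q.min(0).round(4),Q.max(0).round(4))
m=(z>0)&(W[...,0]>.44)&(W[...,2]>.1)&(W[...,2]<.14);m&=abs(W[...,1]+.24)<.03;print("lid edge",np.unique((W[m][:,0]*200).round()/200,return_counts=True))
c=camera("side");P=pts(c);m=(abs(P[...,0]-.438)<.013)&(abs(P[...,1]+.232)<.04)&(P[...,2]>.1)&(P[...,2]<.135);Q=P[m];print("side",len(Q),Q.min(0).round(4),Q.max(0).round(4),np.median(Q,0).round(4))
```

```text
t 12.48 q [-4.770e-01  2.240e-01  8.000e-03  1.354e+00  2.000e-03 -2.055e+00] tcp [ 0.4389 -0.2263  0.2408] y [-1.    -0.007 -0.001] z [ 0.001  0.001 -1.   ] F [ 0.4 -1.   0.3] w 0.0384 g 0.0
-0.22 149 [ 0.4328 -0.225   0.1137] [ 0.4448 -0.2151  0.1224]
-0.232 155 [ 0.433  -0.237   0.1142] [ 0.4448 -0.227   0.1225]
-0.25 156 [ 0.4333 -0.2549  0.1144] [ 0.4448 -0.245   0.1223]
-0.265 148 [ 0.4335 -0.27    0.1168] [ 0.4439 -0.2605  0.1233]
lid edge (array([0.44 , 0.445, 0.485, 0.49 , 0.495, 0.5  , 0.505, 0.51 , 0.515,
       0.52 , 0.525, 0.53 , 0.535, 0.54 , 0.545, 0.55 , 0.555, 0.56 ,
       0.565, 0.57 , 0.575, 0.58 , 0.585, 0.59 , 0.595, 0.6  , 0.605,
       0.61 , 0.615, 0.62 , 0.625, 0.63 , 0.635, 0.64 , 0.645, 0.65 ,
       0.655]), array([202, 180, 515, 379, 378, 384, 375, 382, 385, 372, 414, 384, 388,
       375, 381, 385, 383, 376, 392, 384, 379, 380, 390, 386, 386, 382,
       385, 385, 324, 385, 378, 380, 384, 392, 369, 333,  20]))
side 152 [ 0.4321 -0.2718  0.1092] [ 0.445  -0.192   0.1238] [ 0.4368 -0.2337  0.119 ]
```

View pics/w2.png

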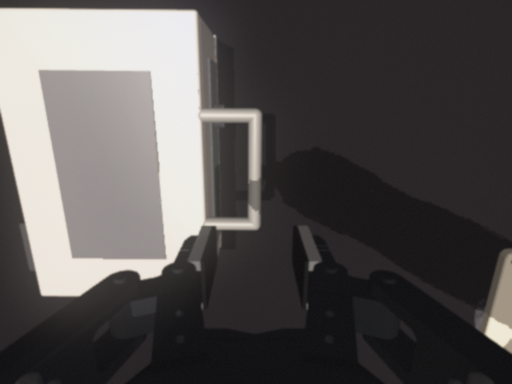

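The wrist view shows the bar at (256,170) vertical in the picture, midway between the fingers, with the lid edge at (203,170). Bar centre is (0.439,-0.232,0.1165). Descending.

send_rows(
  steps="-0.1 0 -0.003 -0.025 0 0 0;-0.1 0 -0.003 -0.025 0 0 0;-0.1 0 0 -0.025 0 0 0;-0.1 0 0 -0.015 0 0 0;-0.1 0 0 -0.01 0 0 0",
)

```text
clock: 13.0
eef_pos: [0.4385, -0.2317, 0.1394]
tool_rot: [0.71, -0.704, -0.001, -0.001]
ft_force: [-0.7, 0.5, 0.2]
grip_width: 0.0385
grasp_force: 0.0
```

send_rows(
  steps="-0.1 0 0 -0.015 0 0 0;-0.1 0 0 -0.015 0 0 0;-0.1 0 0 -0.01 0 0 0;-0.1 0 0 -0.003 0 0 0;-0.1 0 0 0 0 0 0",
)

```text
clock: 13.42
eef_pos: [0.439, -0.2326, 0.0976]
tool_rot: [0.71, -0.704, 0.0, -0.001]
ft_force: [-0.0, 0.0, 0.4]
grip_width: 0.0384
grasp_force: 0.0
```

send_rows(
  steps="-1 0 0 0 0 0 0;-1 0 0 0 0 0 0;-1 0 0 0 0 0 0;-1 0 0 0 0 0 0;-1 0 0 0 0 0 0",
)

```text
clock: 13.83
eef_pos: [0.4392, -0.2335, 0.099]
tool_rot: [0.709, -0.705, 0.001, -0.001]
ft_force: [-3.1, -0.8, 5.4]
grip_width: 0.0099
grasp_force: 58.7
```

```bash
cat > arc.py <<'E'
from h import *
o,r=st();b=o["eef_pos"]-[0,0,-.019] ;hx,hz,Rr=.6538,.1115,.2151
print("bar angle deg",np.degrees(np.arctan2(b[2]-hz,hx-b[0])-.0233),"radius",np.hypot(b[2]-hz,hx-b[0]))
for d in range(5,51,5):
    f=lambda a:np.array([hx-Rr*np.cos(np.radians(a)+.0233),hz+Rr*np.sin(np.radians(a)+.0233)])
    print(d,(f(d)-f(d-5)).round(4),end="; ")
E
python3 arc.py
```

```text
t 13.83 q [-4.890e-01  3.330e-01 -2.320e-01  1.003e+00  1.000e-03 -2.067e+00] tcp [ 0.4392 -0.2335  0.099 ] y [-1.    -0.007 -0.003] z [ 0.003 -0.    -1.   ] F [-3.1 -0.8  5.4] w 0.0099 g 58.7
bar angle deg 0.412538399630982 radius 0.21472653107157966
5 [0.0013 0.0187]; 10 [0.0029 0.0185]; 15 [0.0045 0.0182]; 20 [0.0061 0.0178]; 25 [0.0076 0.0172]; 30 [0.0091 0.0164]; 35 [0.0104 0.0156]; 40 [0.0118 0.0146]; 45 [0.013  0.0135]; 50 [0.0141 0.0124];
```

send_rows(
  steps="-1 0.0006 0 0.0093 0 0 0;-1 0.0007 0 0.0094 0 0 0;-1 0.0014 0 0.0093 0 0 0;-1 0.0015 0 0.0092 0 0 0;-1 0.0022 0 0.0091 0 0 0",
)

```text
clock: 14.25
eef_pos: [0.4449, -0.2334, 0.145]
tool_rot: [0.709, -0.705, 0.0, -0.0]
ft_force: [-3.0, -2.8, -2.6]
grip_width: 0.0099
grasp_force: 58.4
```

send_rows(
  steps="-1 0.0023 0 0.0091 0 0 0;-1 0.003 0 0.0089 0 0 0;-1 0.0031 0 0.0089 0 0 0;-1 0.0038 0 0.0086 0 0 0;-1 0.0038 0 0.0086 0 0 0",
)

```text
clock: 14.67
eef_pos: [0.46, -0.2334, 0.1891]
tool_rot: [0.709, -0.705, -0.0, 0.001]
ft_force: [-5.3, -3.3, -0.5]
grip_width: 0.0098
grasp_force: 58.3
```

```bash
python3 arc.py|head -2
```

```text
t 14.67 q [-4.690e-01  2.950e-01 -3.400e-02  1.243e+00 -1.000e-03 -2.046e+00] tcp [ 0.46   -0.2334  0.1891] y [-1.    -0.006  0.001] z [-0.001 -0.    -1.   ] F [-5.3 -3.3 -0.5] w 0.0098 g 58.3
bar angle deg 25.152232974573497 radius 0.2164967245366934
```

send_rows(
  steps="-1 0.0046 0 0.0082 0 0 0;-1 0.0046 0 0.0082 0 0 0;-1 0.0053 0 0.0078 0 0 0;-1 0.0053 0 0.0078 0 0 0;-1 0.0059 0 0.0073 0 0 0",
)

```text
clock: 15.08
eef_pos: [0.4839, -0.2335, 0.2289]
tool_rot: [0.709, -0.705, -0.001, 0.002]
ft_force: [-13.2, -2.6, 7.0]
grip_width: 0.0098
grasp_force: 58.5
```

send_rows(
  steps="-1 0.0059 0 0.0073 0 0 0;-1 0.0065 0 0.0067 0 0 0;-1 0.0065 0 0.0067 0 0 0;-1 0.007 0 0.0062 0 0 0;-1 0.007 0 0.0062 0 0 0",
)

```text
clock: 15.5
eef_pos: [0.5166, -0.2335, 0.2638]
tool_rot: [0.709, -0.705, -0.001, 0.002]
ft_force: [-17.9, -2.1, 16.4]
grip_width: 0.0098
grasp_force: 58.8
```

send_rows(
  steps="-1 0 0 0 0 0 0;-1 0 0 0 0 0 0;-1 0 0 0 0 0 0;-1 0 0 0 0 0 0;-1 0 0 0 0 0 0",
)

```text
clock: 15.92
eef_pos: [0.5174, -0.2336, 0.2647]
tool_rot: [0.709, -0.705, 0.001, 0.0]
ft_force: [-13.5, -1.4, 13.8]
grip_width: 0.0097
grasp_force: 59.7
```

```bash
python3 arc.py|head -2
python3 - <<'E'
from h import *
o=[]
for n in("top","side"):
    c=camera(n);P=pts(c);f=c["frame"];o.append(f[:,:,::-1][:,:,:])
    m=(abs(P[...,1]+.232)<.12)&(P[...,0]>.56)&(P[...,0]<.65)&(P[...,2]>.125)&(P[...,2]<.3)&(f.min(-1)>110)
    Q=P[m]
    if len(Q)>50:
        A=np.c_[Q[:,0],Q[:,1],np.ones(len(Q))];s=np.linalg.lstsq(A,Q[:,2],rcond=None)[0];print(n,len(Q),"lid slope deg",np.degrees(np.arctan(s[0])))
cv2.imwrite("pics/end.png",cv2.resize(np.hstack(o),(800,300),interpolation=3))
E
python3 chk.py fin .05 .1|grep -v "  y"
```

```text
t 15.92 q [-4.230e-01  3.670e-01  2.660e-01  1.469e+00 -1.000e-03 -2.000e+00] tcp [ 0.5174 -0.2336  0.2647] y [-1.    -0.006 -0.001] z [ 0.001 -0.002 -1.   ] F [-13.5  -1.4  13.8] w 0.0097 g 59.7
bar angle deg 50.294649416191966 radius 0.21965781290976855
top 623 lid slope deg -49.2084901086345
side 758 lid slope deg -49.2301382932938
top 595 min [0.435 0.112 0.051] max [0.478 0.263 0.074]
side 444 min [0.436 0.107 0.05 ] max [0.477 0.264 0.074]
```

View pics/end.png

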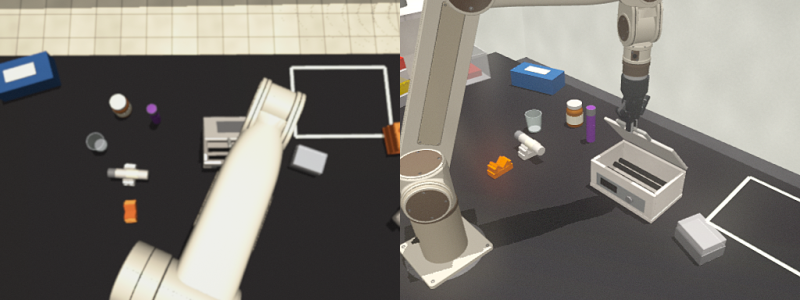

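The lid is held open at about 49–50° by the fingers (side view, 640,130). The bottle is still in the rest and the bystanders haven't moved. I'll relieve a little of the pull, settle, and hand in.

send_rows(
  steps="-1 0.0008 0 -0.0008 0 0 0;-1 0 0 0 0 0 0;-1 0 0 0 0 0 0;-1 0 0 0 0 0 0;-1 0 0 0 0 0 0",
)

```text
clock: 16.53
eef_pos: [0.5172, -0.2336, 0.2645]
tool_rot: [0.709, -0.705, 0.0, 0.001]
ft_force: [-17.1, -0.2, 17.0]
grip_width: 0.0098
grasp_force: 60.0
```

```bash
python3 arc.py|head -2; python3 -c "
from workcell import *
print(job_done())"
```

```text
t 16.53 q [-0.423  0.368  0.266  1.469 -0.002 -1.999] tcp [ 0.5172 -0.2336  0.2645] y [-1.    -0.006  0.001] z [-0.001 -0.002 -1.   ] F [-17.1  -0.2  17. ] w 0.0098 g 60.0
bar angle deg 50.21216632174016 radius 0.21960427512829286
the job is handed in; nothing more can be done
None
```

The job is handed in: the bottle lies centred in the white V-rest, and the fingers are still holding the lid open at about 50° (two camera fits gave 49.2°, the arm position 50.2°), with the beaker, jar and tip box left where they stood; the hand-in returned no verdict.

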